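# Trace the mirror profile along its template

### The job

Trace the template's curved edge with the standing stylus: bring its round foot against the edge at the open end (the end without the metal stop), then slide it along the whole edge, over the hump and through the hollow, until it meets the stop. Keep the foot down on the board and against the edge all the way, then leave the stylus standing there against the stop and let go. Do not disturb the jar, the tin or the screwdriver.

Things in the scene. Friction and masses are not known exactly. Their poses are not given: they have to be found in the camera images.
- board: Fixed plywood drawing board, 300 (x) by 460 mm (y), 12 mm thick, lying on the bench. Origin: centre of its underside; its x points away from the robot, y to the robot's left (turned by up to 0.3 rad). It carries a sheet of white paper (look only) and the template. Coordinates below are (x, y) in mm in the board's frame.
- template: Black plastic plate fixed on the board, 18 mm high above it, with one curved edge facing +x; origin over the board's, at its top. The edge runs from the open end (0, 103) over a hump to (0, 0), smoothly into a hollow, to (15, -117) at the stop: an aluminium wall 14 mm thick, 30 mm high, square to the edge, 60 mm out from it. The plate's back is at x = -90.
- stylus: Loose stylus, 300 g, standing upright on the board to the left of the template's open end; round about z (yaw means nothing). Steel foot 40 mm diameter, 0 to 24 mm high; 16 mm neck up to 46 mm; wooden handle 26 mm diameter, 46 to 108 mm, top at 112. Origin: centre of the foot's underside. The foot slides easily along the edge (friction 0.3) and touches the edge with its axis 20 mm off it.
- start (a point): Fixed on the board's top: where the stylus axis stands when the foot touches the edge at the open end: (15.3, 115.7).
- crest (a point): Stylus axis when the foot touches the top of the hump: (38.7, 51.4), on the board's top.
- middle (a point): Stylus axis when the foot touches the edge where the hump turns into the hollow: (15.3, -12.9), on the board's top.
- dip (a point): Stylus axis when the foot touches the bottom of the hollow: (1.3, -51.4), on the board's top.
- finish (a point): Stylus axis when the foot touches both the edge and the stop: (12.5, -86.3), on the board's top.
- hump_centre (a point): Centre of the hump's arc (convex edge, radius 80 mm), on the board's top: (-61.3, 51.4). The touching stylus's axis is 100 mm from it.
- hollow_centre (a point): Centre of the hollow's arc (concave edge, radius 80 mm), on the board's top: (61.3, -51.4). The touching stylus's axis is 60 mm from it.
- flask: Bystander: amber glass jar with black cap, 64 mm diameter, 130 mm high, standing on the bench beyond the board. Origin: centre of its underside.
- tin: Bystander: round aluminium tin, 80 mm diameter, 50 mm high, standing on the bench to the right of the board. Origin: centre of its underside.
- driver: Bystander: black-handled screwdriver lying on the bench to the left of the board. Origin: on the underside, midway along its length.
Not all that is in view belongs to the job. There is more than one size of the stylus; the one meant has the size given above.

How it is judged:
On the way, in this order (a step that is already met when the one before it is completed fails the run):
1. the foot touches the edge at the open end (stylus axis within 18 mm of start) (horizontal distance between stylus and start below 0.018 m and contact force between stylus and template above 0.3 N and z of stylus in the frame of board below 0.022 m).
2. the foot touches the edge at the hump's crest (within 12 mm of crest) (horizontal distance between stylus and crest below 0.012 m and contact force between stylus and template above 0.3 N and z of stylus in the frame of board below 0.022 m).
3. the foot touches the edge where hump turns to hollow (within 12 mm of middle) (horizontal distance between stylus and middle below 0.012 m and contact force between stylus and template above 0.3 N and z of stylus in the frame of board below 0.022 m).
4. the foot touches the edge at the bottom of the hollow (within 12 mm of dip) (horizontal distance between stylus and dip below 0.012 m and contact force between stylus and template above 0.3 N and z of stylus in the frame of board below 0.022 m).
5. the foot, still in contact, reaches the stop (within 8 mm of finish) (horizontal distance between stylus and finish below 0.008 m and contact force between stylus and template above 0.3 N and z of stylus in the frame of board below 0.022 m).
At the end, for the whole second after the job is handed in: The stylus stands upright (within 0.1 rad) and still on the board with its axis within 12 mm of finish, in the corner of edge and stop; jar, tin and screwdriver within 30 mm of where they were (horizontal distance between stylus and finish below 0.012 m and z of stylus in the frame of board below 0.018 m and angle between stylus's own z axis and vertical below 0.1 rad and linear speed of stylus below 0.02 m/s and distance of each of flask, tin, driver from where it was at the start of the episode below 0.03 m); the robot touches nothing.
It fails at once if on the hump (board y between -13 and 95 mm) the stylus strays more than 8 mm from the edge (y of stylus in the frame of board between -0.072 and 0.095 m and y of stylus in the frame of board above -0.0129 m and horizontal distance between stylus and hump_centre above 0.108 m).
It fails at once if in the hollow (board y between -72 and -13 mm) the stylus strays more than 8 mm from the edge (y of stylus in the frame of board between -0.072 and 0.095 m and y of stylus in the frame of board below -0.0129 m and horizontal distance between stylus and hollow_centre below 0.052 m).
It fails at once if between the two ends (board y between -72 and 95 mm) the foot is lifted more than 10 mm off the board (y of stylus in the frame of board between -0.072 and 0.095 m and z of stylus in the frame of board above 0.022 m).
It fails at once if the jar, the tin or the screwdriver is moved more than 30 mm (distance of any of flask, tin, driver from where it was at the start of the episode above 0.03 m).
It also fails if it takes over 54 s, if anything falls off the work surface, if the arm or the gripper's body presses on something with over 40 N, if the wrist force passes 120 N, or if a joint passes its speed limit or range.

### The arm

A 6-joint arm with a two-finger parallel gripper is mounted at the origin on the work surface. World frame = base frame: x ahead of the robot, y to its left, z up, the work surface at z = 0. Lengths are in m, angles in rad, forces in N, time in s.
With the tool pointing down it reaches from about 0.25 to 0.725 m from the base axis. Payload 4 kg.
Tool frame: the origin (TCP) lies at the very end of the fingers, on their centre line; the grasp point (between the pads) lies 19 mm behind it; z points along the fingers, y is the line along which they close (so a half turn about z gives the same grasp; the last joint's range is limited). The gripper opens to 85 mm and grips with 20 to 120 N. Pads are 22 mm wide; open, the fingers measure 114 mm over their backs; the gripper's body (76 mm by 85 mm) begins 54 mm behind the grasp point. The pads swing forward as they close: fully open they stand 13 mm farther back than shut.
Start: joints at [-1.344, 0.241, 0.005, 1.335, 0, 1.571], TCP at [0.112, -0.487, 0.231] pointing down, gripper open.
Joint ranges: [-2.72, 2.72], [-1.05, 1.87], [-1.09, 1.28], [-1.99, 2.15], [-1.42, 1.44], [-3.14, 3.14]. Speed limits (rad/s): [2.79, 2.79, 3.14, 3.14, 3.14, 3.14].

### API

Orientations are given as a unit quaternion [x, y, z, w].
In Python, from workcell import bot, vision, workorder, boxes_of gives the robot as it stands.
- The arm moves only by the tool send_rows, never from a script. Its argument "motion" is text: rows parted by semicolons, each of 5 numbers parted by spaces: the closure, from -1 (fully open) to 1 (shut), so that 0 is half open, then the shift along the tool's x, y, z in cm, then the turn about the tool's z in rad. In form: claw x y z twist; .... A call has 1 to 5 rows; each row is the pose to reach, as a shift and turn from the pose commanded when the call began, along the tool's axes at that moment; what a row does not reach only later rows make up. A row lasts 1/10 s, in which the tool goes at most 50 mm and 8.59 degrees, less where a joint would pass 70% of its speed; a pose out of reach is approached as far as the arm can. A call with a gripper value outside its range is refused whole. The fingers move at their own pace and stop on an object; the grip force is fixed at half the most. Time passes only in rows, so rows that repeat a pose let the fingers close. It gives the time, the measured TCP pose, the force, the opening and the grip force at its end, in the units of the state.
- bot.get_obs(): the state, without advancing time (a new reading comes with each control period).
- vision.camera(name): name is "scene" or "top"; returns the picture (400x640x3 uint8, red, green, blue); there is no depth.
- vision.camera_model(name): a dict with "fov_y" (degrees; the focal length in pixels is half the picture's height over the tangent of half this angle, whatever the lens; pixels are square), "cx", "cy" (the principal point, pixels), "world_from_camera" (4x4, takes a point from camera to world coordinates). Camera axes: x right, y down, z forward; pixel columns grow to the right and rows downward; lengths in m; the calibration is good to about 2 mm. A picture is of the moment at which its call begins. camera_model takes no time and is no camera call.
- workorder.job_done(): hands the job in; it is judged then, once.
Trained networks look in the newest picture that a camera, given by its name, has taken for a name from the list of things; names that differ only in an ending like _2 or _b are one class to them, and where a whole thing is asked for, a point or a joint stands for the part that bears it (a point fixed in the world has none). Each returns a list of dicts, best first, with "conf" (0 to 1); they miss things now and then, are a little off and sometimes report something else, mostly with a low value. They report only what shows in the picture. A call takes as long as a camera call. They do not tell look-alikes from the thing itself.
- boxes_of(camera, target): "rect" ([centre column, centre row, width, height] in pixels, round what is visible of it).
The state is a dict: "clock": time; "joint_pos": joint angles; "joint_vel": joint speeds; "tau": joint torques, N m; "eef_pos": TCP position; "tool_rot": TCP orientation; "ft_force": force on the tool from outside, world axes, zero at the start; "ft_torque": the same for the moment, N m; "grip_width": finger opening in m; "grasp_force": force on a finger pad.
Only numpy, scipy, OpenCV 4.12 (cv2) and the standard library are available. Lean on these libraries where they do the work, as an engineer would, in place of code of your own. Each camera call takes 0.05 s, during which the arm holds its last target. There are 200 camera calls.

## Working session

There is one attempt and no reset: what is moved stays moved. The work goes in short steps, Python scripts to look and compute and a tool call to move; the robot and the scene stay as the last step left them, time stands still between calls to the robot, and variables do not carry over. Pictures are saved under pics/ and viewed, at most 10 in all, crops included, and the job is handed in when it is done.

Besides the shell and the picture viewer there is one more tool, called after "Request:" by a JSON object that holds its "op" and its "data", one argument or row to a line. send_rows: Moves the arm, as the interface text tells. Its arguments: {"type":"object","properties":{"motion":{"type":"string"}},"required":["motion"]}

```bash
ls; mkdir -p pics
cat > h.py <<'E'
import numpy as np,cv2
from workcell import bot,vision,workorder,boxes_of
def ray(n,u,v):
    m=vision.camera_model(n);f=200/np.tan(np.radians(m["fov_y"])/2)
    T=np.array(m["world_from_camera"]);d=T[:3,:3]@np.array([(u-m["cx"])/f,(v-m["cy"])/f,1]);return T[:3,3],d
def onz(n,u,v,z):
    o,d=ray(n,u,v);return o+d*(z-o[2])/d[2]
def proj(n,p):
    m=vision.camera_model(n);f=200/np.tan(np.radians(m["fov_y"])/2)
    q=np.linalg.inv(np.array(m["world_from_camera"]))@np.append(p,1);return q[0]/q[2]*f+m["cx"],q[1]/q[2]*f+m["cy"]
E
python3 - <<'E'
from h import *
for n in("scene","top"):
    cv2.imwrite(f"pics/{n}0.png",cv2.cvtColor(vision.camera(n),cv2.COLOR_RGB2BGR))
    m=vision.camera_model(n);print(n,m["fov_y"],m["cx"],m["cy"],np.round(m["world_from_camera"],3).tolist())
    for t in("stylus","board","template","flask","tin","driver"):
        print(t,[(np.round(b["rect"]).tolist(),round(b["conf"],2)) for b in boxes_of(n,t)])
o=bot.get_obs();print(o["eef_pos"],o["tool_rot"],o["clock"],o["grip_width"])
E
```

```text
pics
scene 56.03510583664225 321.2438972235104 201.56090384698737 [[0.113, 0.777, -0.619, 1.114], [0.994, -0.083, 0.078, -0.011], [0.009, -0.624, -0.782, 0.776], [0.0, 0.0, 0.0, 1.0]]
stylus [([389.0, 122.0, 24.0, 46.0], 0.94), ([371.0, 172.0, 17.0, 40.0], 0.6), ([447.0, 208.0, 35.0, 48.0], 0.56), ([298.0, 198.0, 92.0, 65.0], 0.43)]
board [([308.0, 213.0, 204.0, 138.0], 0.63)]
template [([297.0, 198.0, 97.0, 63.0], 0.87)]
flask [([317.0, 275.0, 34.0, 56.0], 0.86), ([305.0, 214.0, 203.0, 140.0], 0.71), ([370.0, 171.0, 15.0, 40.0], 0.69)]
tin [([190.0, 262.0, 45.0, 42.0], 0.81)]
driver [([420.0, 171.0, 44.0, 46.0], 0.75), ([191.0, 260.0, 46.0, 42.0], 0.71)]
top 43.233140644631504 320.8712299890057 197.9376929815652 [[0.092, -0.969, 0.23, 0.282], [-0.996, -0.09, 0.021, 0.049], [-0.0, -0.231, -0.973, 1.203], [0.0, 0.0, 0.0, 1.0]]
stylus [([215.0, 305.0, 35.0, 24.0], 0.88), ([261.0, 228.0, 20.0, 25.0], 0.71), ([209.0, 162.0, 31.0, 40.0], 0.6), ([349.0, 123.0, 30.0, 42.0], 0.18)]
board [([344.0, 225.0, 211.0, 157.0], 0.6)]
template [([351.0, 229.0, 101.0, 78.0], 0.74)]
flask []
tin [([457.0, 170.0, 42.0, 37.0], 0.88)]
driver [([200.0, 239.0, 30.0, 81.0], 0.64)]
[ 0.11242017 -0.48721107  0.23134779] [9.93578166e-01 1.13147805e-01 1.29647596e-06 4.05410794e-05] 0.7 0.08494384471772724
```

View pics/top0.png

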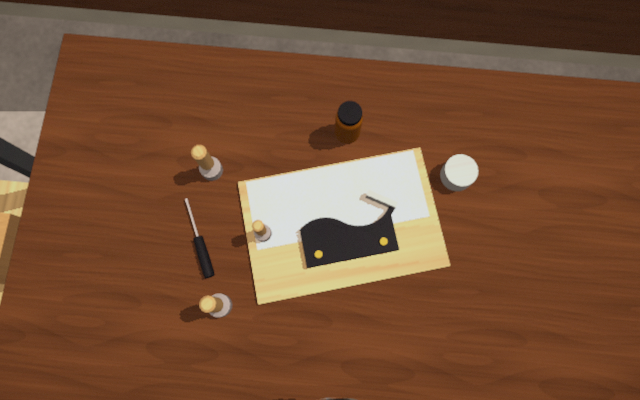

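View pics/scene0.png

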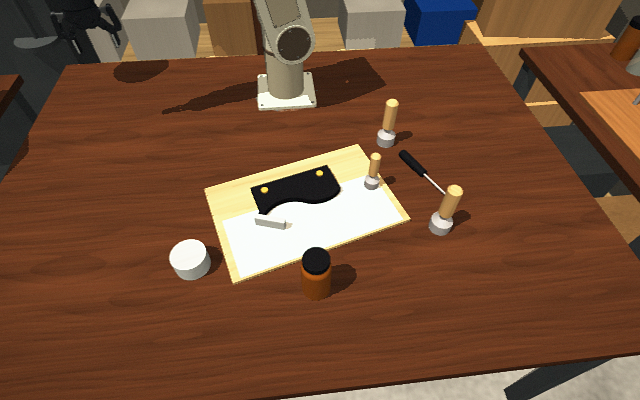

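Top view: the stylus on the board stands at about (261,231). The two larger ones, at (205,160) and (214,305), stand on the bench and are look-alikes. The board corners are near (238,181), (420,150), (449,267) and (259,300), and the stop is at (378,203). Next I fit the poses.

```bash
cat > fit.py <<'E'
from h import *
from scipy.optimize import least_squares
def cam(n):
    m=vision.camera_model(n);return np.linalg.inv(np.array(m["world_from_camera"])),200/np.tan(np.radians(m["fov_y"])/2),m["cx"],m["cy"]
def pr(c,P):
    P=np.atleast_2d(P);q=P@c[0][:3,:3].T+c[0][:3,3];return np.c_[q[:,0]/q[:,2]*c[1]+c[2],q[:,1]/q[:,2]*c[1]+c[3]]
def bw(p,xy,z):
    c,s=np.cos(p[2]),np.sin(p[2]);xy=np.atleast_2d(xy)/1000
    return np.c_[p[0]+c*xy[:,0]-s*xy[:,1],p[1]+s*xy[:,0]+c*xy[:,1],np.full(len(xy),z)]
def edge():
    a1=np.radians(np.linspace(-40.0,40.0,40));hc=np.array([-61.3,51.4]);ho=np.array([61.3,-51.4])
    h=hc+80*np.c_[np.cos(a1),np.sin(a1)]
    y=np.linspace(0,-117,40);o=np.c_[61.3-np.sqrt(80**2-(y+51.4)**2),y]
    return np.r_[h,o]
E
python3 - <<'E'
from fit import *
def hull(P):return cv2.convexHull(P.astype(np.float32))
res=[]
for n in("top","scene"):
    im=cv2.imread(f"pics/{n}0.png");hsv=cv2.cvtColor(im,cv2.COLOR_BGR2HSV)
    c=cam(n)
    wood=((hsv[...,2]>150)).astype(np.uint8)
    k,l,st,ce=cv2.connectedComponentsWithStats(wood)
    b=l[230,330 if n=="top" else 0] if 0 else 0
    # component covering the board
    pt=(185,330) if n=="top" else (230,300)
    m=(l==l[pt]).astype(np.uint8);print(n,m.sum())
    m=cv2.morphologyEx(m,cv2.MORPH_OPEN,np.ones((5,5)))
    ct=max(cv2.findContours(m,0,cv2.CHAIN_APPROX_NONE)[0],key=cv2.contourArea)
    H=cv2.convexHull(ct)[:,0,:].astype(float)
    # densify: contour pts near the hull
    C=ct[:,0,:].astype(float);d=np.array([cv2.pointPolygonTest(H.astype(np.float32),tuple(q),True) for q in C]);C=C[d<1.5]
    def f(p,C=C,c=c):
        B=[[150,230],[150,-230],[-150,-230],[-150,230]]
        h=hull(np.r_[pr(c,bw(p,B,.012)),pr(c,bw(p,B,0.012))])
        return [cv2.pointPolygonTest(h,tuple(map(float,q)),True)-.5 for q in C]
    r=least_squares(f,[.45,.02,.2] ,loss="soft_l1",diff_step=1e-3)
    print(n,r.x,np.sqrt(np.mean(np.array(f(r.x))**2)));res.append(r.x)
p=np.mean(res,axis=0)
p=res[0]
for n in("top","scene"):
    im=cv2.imread(f"pics/{n}0.png");c=cam(n);S=5
    x0,y0=(235,145) if n=="top" else (205,140)
    im=cv2.resize(im[y0:y0+120 if n=="top" else y0+120,x0:x0+160],None,fx=S,fy=S)
    if n=="top": pass
    def dr(P,col,closed=False):
        cv2.polylines(im,[np.int32((pr(c,P)-[x0,y0]+.5)*S)],closed,col,1)
    dr(bw(p,[[150,230],[150,-230],[-150,-230],[-150,230]],.012),(0,0,255),True)
    dr(bw(p,edge(),.030),(0,255,0));
    cv2.imwrite(f"pics/{n}1.png",im)
E
```

```text
top 20007
top [0.50701704 0.01930859 0.28673909] 0.38832698373379526
scene 13977
scene [0.50933517 0.02062056 0.28679412] 1.5840513961286034
```

View pics/top1.png

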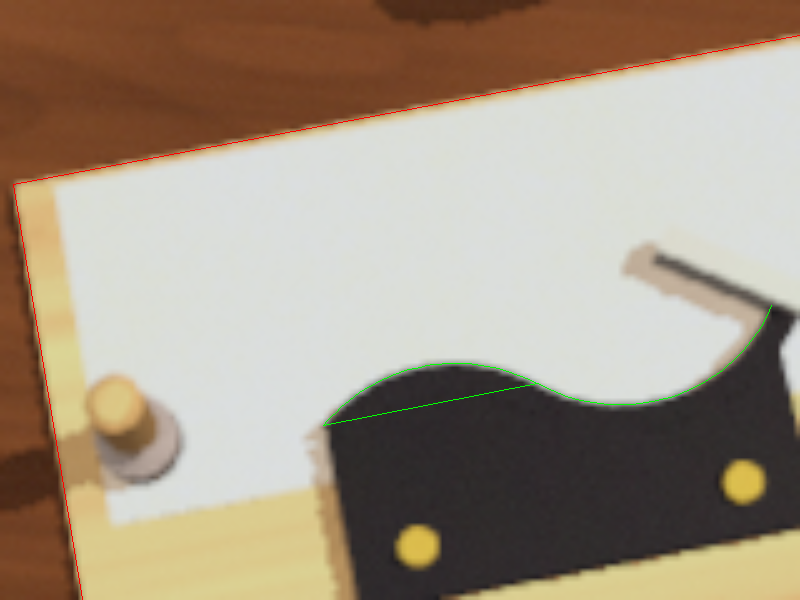

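View pics/scene1.png

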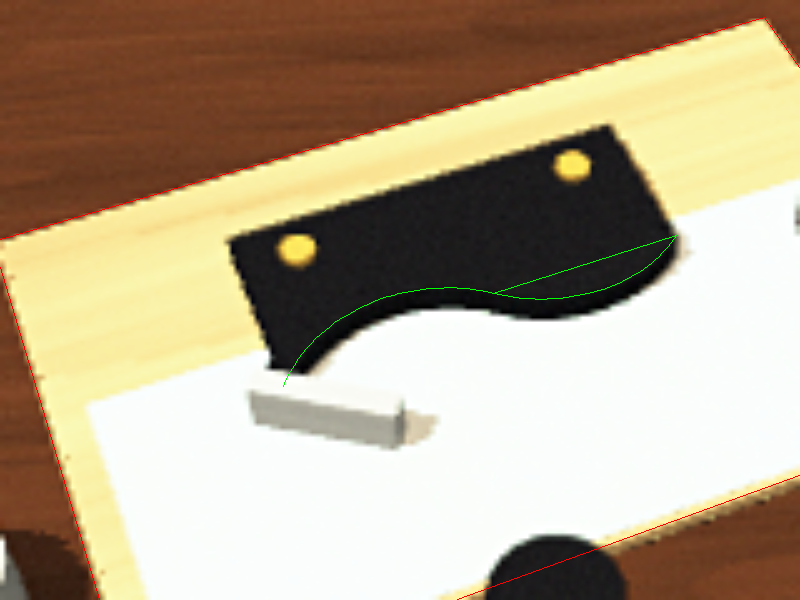

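The board fit matches the edge in both views (green along the curve). Next come the stylus position and the move numbers.

```bash
cat >> fit.py <<'E'
P0=np.array([0.5075,0.0195,0.2867])
def tool(d,q):
    from scipy.spatial.transform import Rotation as R
    return R.from_quat(q).inv().apply(d)
def inb(xy):
    c,s=np.cos(P0[2]),np.sin(P0[2]);d=(np.array(xy[:2])-P0[:2]);return 1000*np.array([c*d[0]+s*d[1],-s*d[0]+c*d[1]])
E
python3 - <<'E'
from fit import *
# stylus: silhouette fit from points picked: handle top centre and foot
print("top from handle", onz("top",235+115/5-.5,145+393/5-.5,.122), onz("top",235+140/5-.5,145+441/5-.5,.036))
c=cam("top")
im=cv2.imread("pics/top0.png");im=im[195:255,225:295];im=cv2.resize(im,None,fx=8,fy=8)
s=onz("top",235+140/5-.5,145+441/5-.5,.036)
a=np.linspace(0,6.28,60)
for z,r,col in((.012,.02,(0,0,255)),(.036,.02,(0,255,0)),(.122,.011,(255,0,0))):
    P=np.c_[s[0]+r*np.cos(a),s[1]+r*np.sin(a),0*a+z]
    cv2.polylines(im,[np.int32((pr(c,P)-[225,195]+.5)*8)],True,col,1)
cv2.imwrite("pics/st.png",im)
print("board xy",inb(s))
for n,xy in dict(start=(15.3,115.7),crest=(38.7,51.4),middle=(15.3,-12.9),dip=(1.3,-51.4),finish=(12.5,-86.3)).items():print(n,bw(P0,xy,0)[0])
o=bot.get_obs()
print("delta tool cm",100*tool(np.array([s[0],s[1],.2])-o["eef_pos"],o["tool_rot"]),o["ft_force"])
E
```

```text
top from handle [0.4684323  0.20442498 0.122     ] [0.46171848 0.20242569 0.036     ]
board xy [  7.81645563 188.405573  ]
start [0.48945686 0.13480406 0.        ]
crest [0.53008503 0.07974588 0.        ]
middle [0.52582346 0.01145321 0.        ]
dip [ 0.52328226 -0.02943435  0.        ]
finish [ 0.54389442 -0.05974258  0.        ]
delta tool cm [ 49.54143583 -59.34441898   3.12965371] [ 0.22912251 -0.41079994  0.09100801]
```

View pics/st.png

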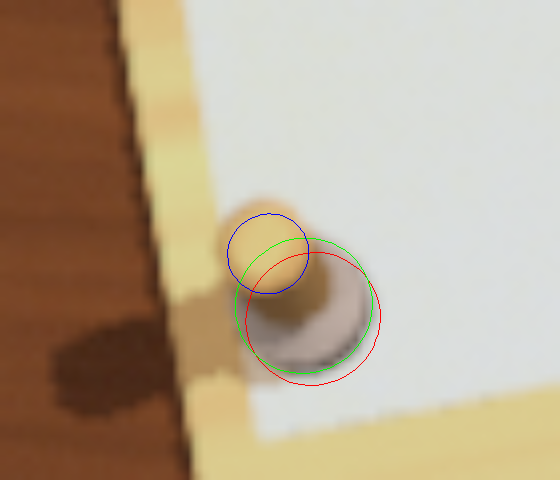

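Request:
{"op": "send_rows", "data": {
  "motion": "-1 3.2 -3.8 0 -0.14; -1 6.4 -7.6 0 -0.28; -1 9.6 -11.4 0 -0.42; -1 12.8 -15.2 0 -0.56; -1 16 -19 0 -0.7"
}}

```text
clock: 1.2
eef_pos: [0.226, -0.2645, 0.2315]
tool_rot: [0.894, 0.449, 0.0, 0.0]
ft_force: [1.4, -0.9, 0.2]
grip_width: 0.0855
grasp_force: 0.0
```

```bash
cat > d.py <<'E'
from fit import *
import sys
o=bot.get_obs();x,y,z=map(float,sys.argv[1:4]);d=100*tool(np.array([x,y,z])-o["eef_pos"],o["tool_rot"])
from scipy.spatial.transform import Rotation as R
t=R.from_quat(o["tool_rot"]).as_matrix()
print("d",d.round(2),"yaw",np.arctan2(t[1,0],t[0,0]).round(3),"down",t[:,2].round(3),"tcp",o["eef_pos"].round(4),"q",np.round(o["joint_pos"],2),o["clock"])
E
python3 d.py .4645 .2037 .2
```

```text
d [51.8  -8.8   3.14] yaw 0.931 down [ 0.001 -0.001 -1.   ] tcp [ 0.226  -0.2645  0.2315] q [-0.86 -0.06 -0.33  1.3   0.    1.35] 1.2
```

Request:
{"op": "send_rows", "data": {
  "motion": "-1 4.6 -0.8 0 -0.14; -1 9.2 -1.6 0 -0.28; -1 13.8 -2.4 0 -0.42; -1 18.4 -3.2 0 -0.56; -1 23 -4 0 -0.7"
}}

```text
clock: 1.7
eef_pos: [0.3323, -0.0563, 0.2318]
tool_rot: [0.685, 0.729, 0.0, 0.001]
ft_force: [0.3, -1.0, -0.3]
grip_width: 0.0854
grasp_force: 0.0
```

```bash
python3 d.py .4645 .2037 .16
```

```text
d [25.14 14.79  7.19] yaw 1.633 down [ 0.002 -0.    -1.   ] tcp [ 0.3323 -0.0563  0.2318] q [-0.17 -0.09 -0.35  1.3  -0.    1.34] 1.7
```

Request:
{"op": "send_rows", "data": {
  "motion": "-1 4.2 2.5 0 -0.1; -1 8.4 5 0 -0.2; -1 12.6 7.5 0 -0.23; -1 16.8 10 0 -0.23; -1 21 12.4 0 -0.23"
}}

```text
clock: 2.2
eef_pos: [0.4445, 0.1607, 0.2315]
tool_rot: [0.599, 0.801, 0.0, 0.0]
ft_force: [0.6, 0.1, -0.2]
grip_width: 0.0851
grasp_force: 0.0
```

Request:
{"op": "send_rows", "data": {
  "motion": "-1 0 0 0 0; -1 0 0 0 0; -1 0 0 0 0"
}}

```text
clock: 2.5
eef_pos: [0.4431, 0.1576, 0.2312]
tool_rot: [0.599, 0.8, -0.001, -0.0]
ft_force: [0.3, -0.3, -0.5]
grip_width: 0.0851
grasp_force: 0.0
```

```bash
python3 d.py .4645 .2037 .062
```

```text
d [ 3.82  3.37 16.91] yaw 1.856 down [-0.001 -0.001 -1.   ] tcp [0.4431 0.1576 0.2312] q [ 0.34  0.18 -0.07  1.32 -0.    1.63] 2.5
```

Request:
{"op": "send_rows", "data": {
  "motion": "-1 2 1.7 0 0; -1 3.8 3.4 0 0; -1 3.8 3.4 3.5 0; -1 3.8 3.4 6.5 0; -1 3.8 3.4 8 0"
}}

```text
clock: 3.0
eef_pos: [0.4639, 0.2022, 0.1492]
tool_rot: [0.6, 0.8, -0.002, -0.001]
ft_force: [-0.2, -0.3, 0.5]
grip_width: 0.0855
grasp_force: 0.0
```

```bash
python3 - <<'E'
from h import *
a=cv2.cvtColor(vision.camera("top"),cv2.COLOR_RGB2BGR)[170:270,200:320];b=cv2.cvtColor(vision.camera("scene"),cv2.COLOR_RGB2BGR)[110:210,320:440]
cv2.imwrite("pics/ap.png",cv2.resize(np.vstack([a,b]) if 0 else np.hstack([a,b]),None,fx=3.3,fy=3.3))
E
python3 d.py .4645 .2037 .062
```

```text
d [0.14 0.19 8.73] yaw 1.854 down [-0.005 -0.002 -1.   ] tcp [0.4635 0.2021 0.1493] q [ 0.41  0.31 -0.13  1.14 -0.    1.7 ] 3.1
```

View pics/ap.png

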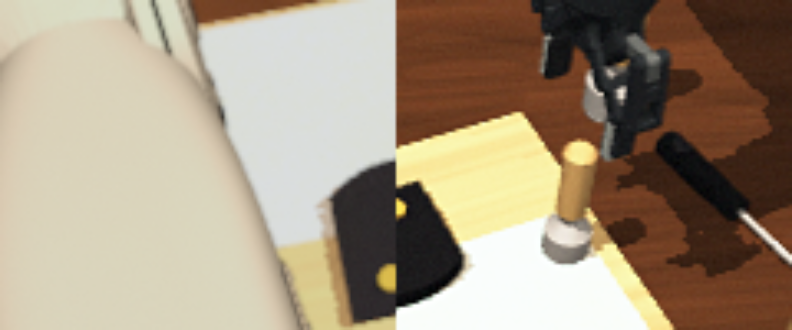

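The scene view shows the open fingers straddling the handle (top at crop (580,150)), roughly centred. I descend and close.

Request:
{"op": "send_rows", "data": {
  "motion": "-1 0.1 0.1 2.5 0; -1 0.1 0.2 5 0; -1 0.1 0.2 7.5 0; -1 0.1 0.2 8.7 0; -1 0.1 0.2 8.7 0"
}}

```text
clock: 3.6
eef_pos: [0.4666, 0.205, 0.0639]
tool_rot: [0.6, 0.8, -0.001, -0.001]
ft_force: [0.1, -0.2, 0.9]
grip_width: 0.0853
grasp_force: 0.0
```

Request:
{"op": "send_rows", "data": {
  "motion": "0 0 0 0 0; 0.2 0 0 0 0; 1 0 0 0 0; 1 0 0 0 0; 1 0 0 0 0"
}}

```text
clock: 4.1
eef_pos: [0.4673, 0.2061, 0.0649]
tool_rot: [0.599, 0.801, 0.0, 0.0]
ft_force: [-2.0, -0.5, 4.0]
grip_width: 0.0245
grasp_force: 58.5
```

Request:
{"op": "send_rows", "data": {
  "motion": "1 0 0 0 0; 1 0 0 0 0; 1 0 0 0 0; 1 0 0 0 0; 1 0 0 0 0"
}}

```text
clock: 4.6
eef_pos: [0.4673, 0.2062, 0.0649]
tool_rot: [0.599, 0.801, 0.0, 0.0]
ft_force: [-2.9, -0.3, 6.4]
grip_width: 0.0247
grasp_force: 58.5
```

```bash
python3 d.py .4645 .2037 .062
```

```text
d [-0.16 -0.34  0.29] yaw 1.857 down [ 0.  0. -1.] tcp [0.4673 0.2062 0.0649] q [ 0.42  0.4  -0.24  0.94  0.    1.7 ] 4.6
```

Request:
{"op": "send_rows", "data": {
  "motion": "1 -0.5 0.3 -0.1 0; 1 -2 0.8 -0.1 0; 1 -4 1.2 -0.1 0; 1 -5.8 1.2 -0.1 0; 1 -5.8 1.2 -0.1 0"
}}

```text
clock: 5.1
eef_pos: [0.4967, 0.1508, 0.065]
tool_rot: [0.601, 0.8, -0.0, 0.001]
ft_force: [0.7, -0.4, -0.7]
grip_width: 0.0245
grasp_force: 59.1
```

```bash
cat > s.py <<'E'
from fit import *
o=bot.get_obs();c,s=np.cos(P0[2]),np.sin(P0[2]);F=np.array(o["ft_force"])
b=inb(o["eef_pos"])
d=np.hypot(*(b-[-61.3,51.4]))-100; e=60-np.hypot(*(b-[61.3,-51.4]))
print("board",b.round(1),"z",round(o["eef_pos"][2],4),"Fb",round(c*F[0]+s*F[1],1),round(-s*F[0]+c*F[1],1),round(F[2],1),"hump gap",d.round(1),"hollow gap",e.round(1),o["clock"],"q6 grip",np.round(o["grip_width"],4),np.round(o["ft_torque"],2))
E
python3 s.py
```

```text
board [ 26.8 129. ] z 0.065 Fb 0.5 -0.5 -0.7 hump gap 17.4 hollow gap -123.7 5.1 q6 grip 0.0245 [-0.22 -0.15 -0.04]
```

Request:
{"op": "send_rows", "data": {
  "motion": "1 -0.5 -0.4 0 0; 1 -0.9 -0.8 0 0; 1 -0.9 -0.8 0 0; 1 -0.9 -0.8 0 0"
}}

```text
clock: 5.5
eef_pos: [0.4893, 0.1428, 0.0651]
tool_rot: [0.599, 0.801, -0.001, -0.0]
ft_force: [0.1, -0.1, -2.9]
grip_width: 0.0248
grasp_force: 59.0
```

```bash
python3 s.py
```

```text
board [ 17.4 123.4] z 0.0651 Fb 0.1 -0.2 -2.9 hump gap 6.7 hollow gap -120.2 5.5 q6 grip 0.0248 [ 0.    0.   -0.02]
```

Request:
{"op": "send_rows", "data": {
  "motion": "1 -0.3 -0.1 0 0; 1 -0.4 -0.3 0 0; 1 -0.5 -0.45 0 0; 1 -0.55 -0.5 0 0; 1 -0.55 -0.5 0 0"
}}

```text
clock: 6.0
eef_pos: [0.4867, 0.1362, 0.0653]
tool_rot: [0.599, 0.801, 0.0, -0.0]
ft_force: [-0.4, -0.3, -4.7]
grip_width: 0.0244
grasp_force: 59.0
```

```bash
python3 s.py
```

```text
board [ 13.1 117.8] z 0.0653 Fb -0.5 -0.2 -4.7 hump gap -0.3 hollow gap -116.0 6.0 q6 grip 0.0244 [ 0.04 -0.05  0.01]
```

Request:
{"op": "send_rows", "data": {
  "motion": "1 -0.1 -0.1 0 0; 1 -0.1 -0.1 0 0; 1 -0.1 -0.1 0 0"
}}

```text
clock: 6.3
eef_pos: [0.4866, 0.1356, 0.0655]
tool_rot: [0.599, 0.801, 0.001, -0.0]
ft_force: [1.7, 3.9, -4.2]
grip_width: 0.0247
grasp_force: 58.9
```

```bash
python3 s.py
```

```text
board [ 12.8 117.3] z 0.0655 Fb 2.8 3.2 -4.2 hump gap -0.8 hollow gap -115.5 6.3 q6 grip 0.0247 [ 0.83 -0.31  0.01]
```

Contact is at about 4 N and the model agrees within 1 mm. I compute the commanded track in tool axes (tool x = board y, tool y = board x).

Run:
```python
import numpy as np
h=np.array([-61.3,51.4]);o=np.array([61.3,-51.4])
A=[12.1,116.8]
pts=[h+97.8*np.array([np.cos(a),np.sin(a)]) for a in np.radians(np.linspace(37.7,-38.3,20))]
pts+=[o+62*np.array([np.cos(a),np.sin(a)]) for a in np.radians(np.linspace(140,214,15))]
for k in range(0,35,5):
    print(A,"; ".join("1 %.2f %.2f 0 0"%((p[1]-A[1])/10,(p[0]-A[0])/10) for p in pts[k:k+5]));A=pts[k+4].round(1)
```

```text
[12.1, 116.8] 1 -0.56 0.40 0 0; 1 -1.11 0.80 0 0; 1 -1.69 1.16 0 0; 1 -2.30 1.47 0 0; 1 -2.92 1.75 0 0
[29.6 87.6] 1 -0.65 0.23 0 0; 1 -1.30 0.41 0 0; 1 -1.97 0.55 0 0; 1 -2.65 0.64 0 0; 1 -3.33 0.69 0 0
[36.5 54.3] 1 -0.68 -0.01 0 0; 1 -1.36 -0.06 0 0; 1 -2.04 -0.16 0 0; 1 -2.71 -0.30 0 0; 1 -3.36 -0.49 0 0
[31.6 20.7] 1 -0.64 -0.24 0 0; 1 -1.26 -0.52 0 0; 1 -1.86 -0.85 0 0; 1 -2.44 -1.21 0 0; 1 -2.99 -1.61 0 0
[15.5 -9.2] 1 -0.23 -0.17 0 0; 1 -0.69 -0.52 0 0; 1 -1.17 -0.82 0 0; 1 -1.68 -1.08 0 0; 1 -2.22 -1.29 0 0
[  2.6 -31.4] 1 -0.55 -0.16 0 0; 1 -1.11 -0.27 0 0; 1 -1.68 -0.32 0 0; 1 -2.25 -0.33 0 0; 1 -2.82 -0.28 0 0
[ -0.2 -59.6] 1 -0.56 0.11 0 0; 1 -1.11 0.26 0 0; 1 -1.65 0.46 0 0; 1 -2.16 0.71 0 0; 1 -2.65 1.01 0 0
```

Request:
{"op": "send_rows", "data": {
  "motion": "1 -0.56 0.4 0.05 0; 1 -1.11 0.8 0.05 0; 1 -1.7 1.15 0.05 0; 1 -2.3 1.45 0.05 0; 1 -2.9 1.75 0.05 0"
}}

```text
clock: 6.8
eef_pos: [0.5125, 0.1118, 0.0651]
tool_rot: [0.599, 0.801, 0.001, 0.001]
ft_force: [2.5, 3.3, -3.8]
grip_width: 0.0244
grasp_force: 58.9
```

```bash
python3 s.py
```

```text
board [30.8 87.1] z 0.0651 Fb 3.3 2.4 -3.8 hump gap -1.2 hollow gap -81.8 6.8 q6 grip 0.0244 [ 0.93 -0.69  0.01]
```

Force about 4 N, on the edge. I continue.

Request:
{"op": "send_rows", "data": {
  "motion": "1 -0.65 0.2 0 0; 1 -1.3 0.4 0 0; 1 -1.97 0.52 0 0; 1 -2.65 0.6 0 0; 1 -3.3 0.65 0 0"
}}

```text
clock: 7.3
eef_pos: [0.528, 0.0814, 0.0651]
tool_rot: [0.599, 0.8, 0.0, 0.001]
ft_force: [3.5, 2.5, -3.6]
grip_width: 0.0249
grasp_force: 58.9
```

```bash
python3 s.py
```

```text
board [37.1 53.6] z 0.0651 Fb 4.1 1.4 -3.6 hump gap -1.6 hollow gap -47.7 7.3 q6 grip 0.0249 [ 0.74 -1.15 -0.06]
```

Request:
{"op": "send_rows", "data": {
  "motion": "1 -0.68 -0.02 0 0; 1 -1.36 -0.08 0 0; 1 -2.04 -0.18 0 0; 1 -2.7 -0.32 0 0; 1 -3.35 -0.5 0 0"
}}

```text
clock: 7.8
eef_pos: [0.5323, 0.0475, 0.0651]
tool_rot: [0.599, 0.8, 0.0, 0.001]
ft_force: [4.4, 0.2, -3.6]
grip_width: 0.0247
grasp_force: 58.9
```

```bash
python3 s.py
```

```text
board [31.7 19.8] z 0.0651 Fb 4.3 -1.0 -3.6 hump gap -1.8 hollow gap -17.1 7.8 q6 grip 0.0247 [ 0.28 -1.3   0.02]
```

Request:
{"op": "send_rows", "data": {
  "motion": "1 -0.64 -0.26 0 0; 1 -1.26 -0.55 0 0; 1 -1.86 -0.88 0 0; 1 -2.45 -1.25 0 0; 1 -3 -1.65 0 0"
}}

```text
clock: 8.3
eef_pos: [0.5246, 0.0136, 0.0651]
tool_rot: [0.599, 0.8, -0.0, 0.001]
ft_force: [4.8, -0.2, -3.6]
grip_width: 0.0247
grasp_force: 59.0
```

```bash
python3 s.py
```

```text
board [ 14.7 -10.5] z 0.0651 Fb 4.5 -1.5 -3.6 hump gap -2.0 hollow gap -2.0 8.3 q6 grip 0.0247 [-0.15 -1.22 -0.01]
```

Request:
{"op": "send_rows", "data": {
  "motion": "1 -0.25 -0.2 0 0; 1 -0.7 -0.55 0 0; 1 -1.2 -0.85 0 0; 1 -1.7 -1.1 0 0; 1 -2.2 -1.32 0 0"
}}

```text
clock: 8.8
eef_pos: [0.519, -0.0101, 0.0654]
tool_rot: [0.599, 0.801, 0.001, 0.001]
ft_force: [7.5, 1.7, -4.1]
grip_width: 0.0251
grasp_force: 59.0
```

```bash
python3 s.py
```

```text
board [  2.6 -31.6] z 0.0654 Fb 7.7 -0.4 -4.1 hump gap 4.8 hollow gap -1.9 8.8 q6 grip 0.0251 [ 0.5  -1.88 -0.03]
```

Request:
{"op": "send_rows", "data": {
  "motion": "1 -0.55 -0.13 0 0; 1 -1.11 -0.23 0 0; 1 -1.68 -0.28 0 0; 1 -2.25 -0.28 0 0; 1 -2.8 -0.22 0 0"
}}

```text
clock: 9.3
eef_pos: [0.5242, -0.0363, 0.0652]
tool_rot: [0.599, 0.801, 0.002, -0.0]
ft_force: [5.3, 4.2, -3.6]
grip_width: 0.0245
grasp_force: 59.0
```

```bash
python3 s.py
```

```text
board [  0.2 -58.3] z 0.0652 Fb 6.2 2.5 -3.6 hump gap 25.7 hollow gap -1.5 9.3 q6 grip 0.0245 [ 1.1  -1.42 -0.07]
```

Request:
{"op": "send_rows", "data": {
  "motion": "1 -0.56 0.12 0 0; 1 -1.1 0.28 0 0; 1 -1.65 0.5 0 0; 1 -2.1 0.72 0 0; 1 -2.5 0.97 0 0"
}}

```text
clock: 9.8
eef_pos: [0.5387, -0.0565, 0.0651]
tool_rot: [0.599, 0.801, 0.001, -0.002]
ft_force: [0.7, 7.4, 2.0]
grip_width: 0.0245
grasp_force: 59.7
```

```bash
python3 s.py
```

```text
board [  8.5 -81.7] z 0.0651 Fb 2.7 6.9 2.0 hump gap 50.3 hollow gap -0.9 9.8 q6 grip 0.0245 [ 1.68 -0.28 -0.11]
```

```bash
python3 - <<'E'
from fit import *
im=cv2.cvtColor(vision.camera("scene"),cv2.COLOR_RGB2BGR);c=cam("scene");x0,y0,S=225,160,6
im=cv2.resize(im[y0:y0+90,x0:x0+120],None,fx=S,fy=S,interpolation=cv2.INTER_CUBIC)
f=bw(P0,[12.5,-86.3],0)[0];a=np.linspace(0,6.28,60)
for z,col in((.012,(0,0,255)),(.036,(0,255,0))):
    P=np.c_[f[0]+.02*np.cos(a),f[1]+.02*np.sin(a),0*a+z]
    cv2.polylines(im,[np.int32((pr(c,P)-[x0,y0]+.5)*S)],True,col,1)
cv2.imwrite("pics/fin.png",im)
E
python3 s.py
```

```text
board [  8.9 -82.5] z 0.0651 Fb 4.4 3.9 -0.5 hump gap 51.2 hollow gap -0.9 9.85 q6 grip 0.0244 [ 1.4  -0.68 -0.1 ]
```

View pics/fin.png

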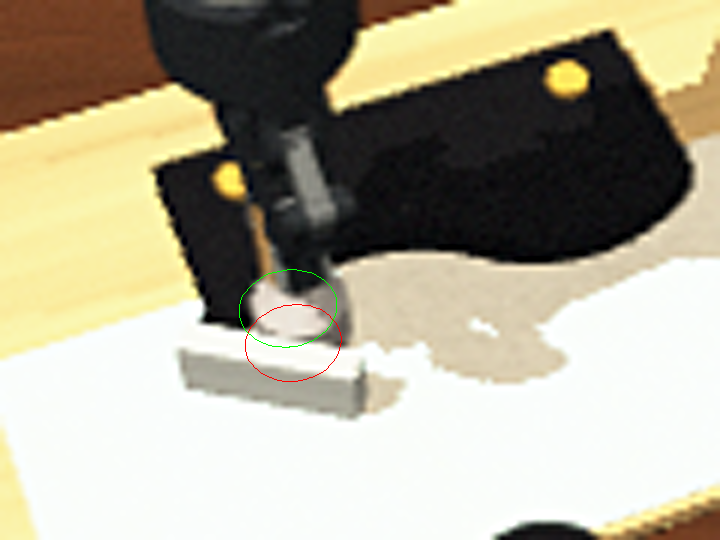

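The foot is about 3–5 mm short of the finish circle and close to the stop. I creep on.

Request:
{"op": "send_rows", "data": {
  "motion": "1 -0.1 0.07 0 0; 1 -0.2 0.14 0 0; 1 -0.3 0.2 0 0; 1 -0.3 0.2 0 0; 1 -0.3 0.2 0 0"
}}

```text
clock: 10.35
eef_pos: [0.5412, -0.0587, 0.0651]
tool_rot: [0.599, 0.801, 0.001, -0.002]
ft_force: [2.1, 5.8, 1.9]
grip_width: 0.0249
grasp_force: 59.7
```

```bash
python3 s.py
```

```text
board [ 10.2 -84.5] z 0.0651 Fb 3.7 4.9 1.9 hump gap 53.6 hollow gap -0.9 10.35 q6 grip 0.0249 [ 1.55 -0.44 -0.03]
```

Request:
{"op": "send_rows", "data": {
  "motion": "1 -0.08 0.08 0 0; 1 -0.16 0.16 0 0; 1 -0.2 0.2 0 0; 1 -0.2 0.2 0 0"
}}

```text
clock: 10.75
eef_pos: [0.5428, -0.0599, 0.0651]
tool_rot: [0.599, 0.801, 0.001, -0.003]
ft_force: [-0.8, 6.5, 2.9]
grip_width: 0.0249
grasp_force: 59.9
```

```bash
python3 s.py
```

```text
board [ 11.4 -86.1] z 0.0651 Fb 1.0 6.5 2.9 hump gap 55.5 hollow gap -0.8 10.75 q6 grip 0.0249 [1.6  0.08 0.02]
```

Request:
{"op": "send_rows", "data": {
  "motion": "1 0 0 0.05 0; 1 0 0 0.1 0; 1 0 0 0.1 0; 1 0 0 0.1 0"
}}

```text
clock: 11.15
eef_pos: [0.5428, -0.0598, 0.065]
tool_rot: [0.599, 0.801, 0.001, -0.003]
ft_force: [-2.9, 6.4, 9.2]
grip_width: 0.0248
grasp_force: 60.6
```

```bash
python3 s.py
```

```text
board [ 11.4 -86. ] z 0.065 Fb -1.0 7.0 9.2 hump gap 55.5 hollow gap -0.7 11.15 q6 grip 0.0248 [1.61 0.59 0.  ]
```

Foot is on the board. I ease the load and open.

Request:
{"op": "send_rows", "data": {
  "motion": "1 0.05 0 -0.08 0; 1 0.05 0 -0.08 0; 0.3 0.05 0 -0.08 0; 0.2 0.05 0 -0.08 0; 0.1 0.05 0 -0.08 0"
}}

```text
clock: 11.65
eef_pos: [0.5439, -0.062, 0.0644]
tool_rot: [0.599, 0.8, -0.001, -0.0]
ft_force: [0.8, 0.0, 0.2]
grip_width: 0.0383
grasp_force: 0.0
```

Request:
{"op": "send_rows", "data": {
  "motion": "-0.4 0 0 0 0; -1 0 0 0 0; -1 0 0 0 0; -1 0 0 0 0; -1 0 0 0 0"
}}

```text
clock: 12.15
eef_pos: [0.5447, -0.0615, 0.0646]
tool_rot: [0.599, 0.801, -0.0, 0.0]
ft_force: [0.1, -0.0, 0.0]
grip_width: 0.0857
grasp_force: 0.0
```

```bash
python3 s.py
```

```text
board [ 12.8 -88.2] z 0.0646 Fb 0.1 -0.1 0.0 hump gap 58.1 hollow gap -0.9 12.15 q6 grip 0.0857 [-0.    0.02 -0.03]
```

Retreat straight up, then aside.

Request:
{"op": "send_rows", "data": {
  "motion": "-1 0 0 -2 0; -1 0 0 -5 0; -1 0 0 -9 0; -1 0 0 -13 0; -1 0 0 -16 0"
}}

```text
clock: 12.65
eef_pos: [0.5453, -0.0615, 0.2274]
tool_rot: [0.599, 0.801, 0.001, 0.001]
ft_force: [0.6, -0.7, -0.6]
grip_width: 0.0853
grasp_force: 0.0
```

Request:
{"op": "send_rows", "data": {
  "motion": "-1 -3 -4 0 0; -1 -6 -8 0 0; -1 -9 -12 0 0; -1 -12 -15 0 0; -1 -15 -18 0 0"
}}

```text
clock: 13.15
eef_pos: [0.4131, -0.2574, 0.2249]
tool_rot: [0.599, 0.801, 0.0, 0.0]
ft_force: [0.6, 0.6, 0.0]
grip_width: 0.0855
grasp_force: 0.0
```

Run:
```python
from fit import *
x0,y0,S=225,145,5
f=bw(P0,[12.5,-86.3],0)[0];a=np.linspace(0,6.28,60);out=[]
for n,(x0,y0) in dict(scene=(240,140),top=(335,165)).items():
    c=cam(n);im=cv2.cvtColor(vision.camera(n),cv2.COLOR_RGB2BGR);im=cv2.resize(im[y0:y0+100,x0:x0+80],None,fx=S,fy=S)
    for z,r,col in((.012,.02,(0,0,255)),(.036,.02,(0,255,0)),(.122,.011,(255,0,0))):
        P=np.c_[f[0]+r*np.cos(a),f[1]+r*np.sin(a),0*a+z]
        cv2.polylines(im,[np.int32((pr(c,P)-[x0,y0]+.5)*S)],True,col,1)
    out.append(im)
cv2.imwrite("pics/end.png",np.hstack(out))
for t in("flask","tin","driver"):
  print(t,[(np.round(b["rect"]).tolist(),round(b["conf"],2)) for b in boxes_of("scene",t)[:2]])
```

```text
flask [([318.0, 276.0, 29.0, 56.0], 0.81), ([307.0, 214.0, 205.0, 144.0], 0.18)]
tin [([191.0, 259.0, 47.0, 42.0], 0.98), ([305.0, 212.0, 207.0, 146.0], 0.26)]
driver [([423.0, 171.0, 44.0, 44.0], 0.75)]
```

View pics/end.png

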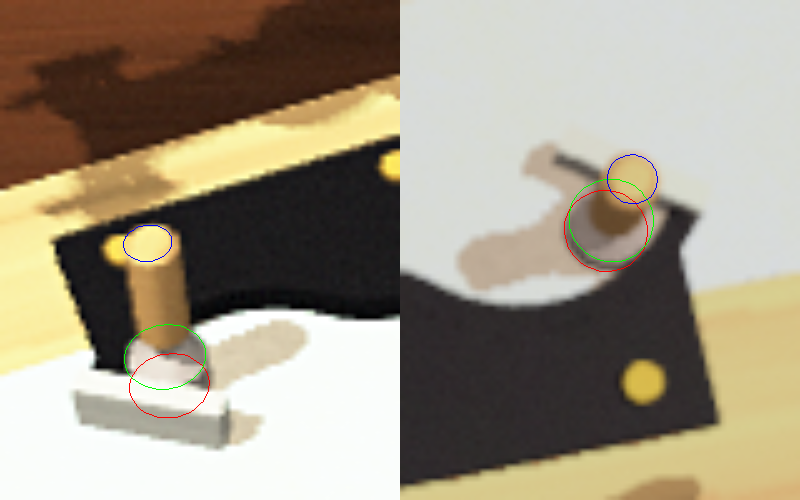

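The stylus stands upright on the finish circle, in the corner of the edge and the stop. Both views agree to within about 2 mm, and the bystanders have not moved.

```bash
python3 -c "
from workcell import workorder
print(workorder.job_done())"
```

```text
the job is handed in; nothing more can be done
None
```

I traced the whole edge from the open end to the stop, and the job is handed in: the stylus stands upright within about 2 mm of the finish, the jar, tin and screwdriver show no movement, and it took about 13 s; no verdict was returned.

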